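# Open the cold topping case whose catch may be on

## Robot

A 6-joint arm with a two-finger parallel gripper is mounted at the origin on the work surface. World frame = base frame: x ahead of the robot, y to its left, z up, the work surface at z = 0. Lengths are in mm, angles in rad, forces in N, time in s.
With the tool pointing down it reaches from about 400 to 925 mm from the base axis. Payload 12.5 kg.
Tool frame: the origin (TCP) lies on the centre line of the jaws, within the pads' length; the fingertips stand 25 mm ahead of it and the grasp point (between the pads) lies 6 mm ahead of it (env.tip_extent is the distance from the TCP to the fingertips, in mm); x points along the fingers, z is the direction in which the jaws open and shut, and the axes are right-handed (so a half turn about x gives the same grasp; the last joint's range is limited). The gripper opens to 95 mm and grips with 3 to 60 N. Pads are 20 mm wide; open, the fingers measure 119 mm over their backs; the gripper's body (75 mm by 180 mm) begins 59 mm behind the grasp point.
Start: joints at [-1.329, 0.491, 1.559, -0, 1.092, -0.106], TCP at [213.042, -587.586, 239.661] pointing down, gripper open.
Joint ranges: [-3.1, 3.1], [-0.84, 2.19], [0.05, 2.79], [-1.13, 4.28], [0.06, 2.93], [-2.69, 2.69]. Speed limits (rad/s): [2.22, 2.22, 2.79, 3.14, 3.14, 3.14].

## Interface

Orientations are given as [roll, pitch, yaw] about the fixed x, y, z axes, in that order (R = Rz(yaw) Ry(pitch) Rx(roll)).
In Python, from cell import env gives the robot as it stands.
- The arm moves only by the tool step_arm, never from a script. Its argument "rows" is a list of rows, each a list of 6 numbers: the shift along the tool's x, y, z in mm, then the turn, a rotation vector about the tool's x, y, z in rad. In form: [[x, y, z, wx, wy, wz], ...]. A call has 1 to 8 rows; each row shifts and turns the pose as measured when the row begins, along the tool's axes as they then stand; what a row does not reach is not made up. A row lasts 1/8 s, in which the tool goes at most 62.5 mm and 10.7 degrees, less where a joint would pass 70% of its speed; a pose out of reach is approached as far as the arm can. A call is refused whole if a number of a shift passes 62.5 or a number of a turn 0.188, either way. A call with a gripper value outside its range is refused whole. "grip" is the finger opening in mm, from 0 to 95.1, set as the call begins (left out, the last holds). The fingers move at their own pace and stop on an object; the grip force is fixed at half the most. Time passes only in rows, so rows that do not move let the fingers close. It gives the time, the measured TCP pose, the force and the opening at its end, in the units of the state.
- env.state(): the state, without advancing time (a new reading comes with each control period).
- env.read_camera(name): name is "side" or "top" or "wrist"; returns the picture (420x560x3 uint8, red, green, blue); there is no depth.
- env.get_calibration(name): a dict with "fx", "fy", "cx", "cy" (pixels), "D" ([k1, k2, p1, p2, k3] as OpenCV has them; the pictures are not rectified), "pose" (4x4, takes a point from camera to world coordinates); the wrist camera has in their place "hand_eye" (4x4, takes a point from camera to tool coordinates, whose origin is the TCP and whose axes are the tool frame's). Camera axes: x right, y down, z forward; pixel columns grow to the right and rows downward; lengths in mm; the calibration is good to about 2 mm. A picture is of the moment at which its call begins: read the wrist's pose just before it. get_calibration takes no time and is no camera call.
- env.job_done(): hands the job in, once; it reports no verdict.
The state is a dict: "t": time; "joints": joint angles; "qvel": joint speeds; "tau": joint torques, N m; "eef_pos": TCP position; "tcp_rot": TCP orientation; "ft_force": force on the tool from outside, world axes, zero at the start; "moment": the same for the moment, N m; "opening": opening from 0.0 (shut) to 1.0 (fully open).
Only numpy, scipy, OpenCV 4.12 (cv2) and the standard library are available. Lean on these libraries where they do the work, as an engineer would, in place of code of your own. Each camera call takes 0.05 s, during which the arm holds its last target.

## Task

The cold case is to be filled: slide its lid fully open, up to its stop, and leave it open. The turn catch on the front rail may or may not be holding the lid, and its round knob does not show which: only trying the lid tells. Never force the lid (a held one is freed by turning the knob a little at a time with the lid pushed shut), and leave everything else where it stands.

Things in the scene. Friction and masses are not known exactly. Their poses are not given: they have to be found in the camera images.
- case: Steel counter-top cold case, 330 x 580 x 200 mm, fixed. Origin: centre of its underside; own x to its back, y along its length (the lid opens towards +y), z up. At -y an open well with two pans under the lid; at +y the closed cold unit, over which the lid slides. Front rail (60 mm wide, -x side, the catch on it) and back rail: tops 200 mm above the table.
- lid: Framed clear lid 236 x 251 x 11 mm, 0.8 kg, top 1 mm below the rails. Origin: centre of its underside, axes as the case's. Shut at the start, origin at (15, -137.5, 188) mm in the case's frame; slides 230 mm to +y to its stop, fully open. It slides with 2 to 5 N (10 N if the bar just rubs it) and stays where left. Held by the catch it shifts 1 to 16 mm, then stops hard; over 40 N forces the catch.
- lid_handle (a point): Centre of the lid's bar handle, axes as the case's. The bar is round, 12 mm thick, 90 mm long along the case's x, its centre line 35 mm above the lid's top; at (-30, -190, 234) mm in the case's frame with the lid shut; it travels with the lid.
- catch: Fixed steel boss under the catch's knob, 30 mm across, 8 mm high, on the front rail at (-135, -60, 200) mm in the case's frame. Origin: centre of its underside; axes as the case's (they do not turn with the knob). The spindle carries a double-ended bar hidden in the rail: it holds the lid while either end points roughly across the rail; free sectors see catch_knob.
- catch_knob (a point): Middle of the round black knob, 22 mm above the rail, 36 mm across, 28 mm high, evenly fluted: its angle tells nothing. It turns endlessly both ways on a vertical axis against 0.55 N m (grip it with 30 N or so), stays where left, and starts at any angle. The lid is free over two sectors about 60 degrees wide, half a turn apart. Turn it with the lid pushed fully shut, or it may bind.
- shaker: Steel shaker 50 mm across, 97 mm high, standing on the case's +y end deck; to be left alone. Origin: centre of its underside.
- timer: White kitchen timer 46 x 60 x 20 mm lying on the front rail on the +y half; to be left alone. Origin: centre of its underside.
- bowl: Steel bowl 190 mm across, 75 mm high, on the table to the right; to be left alone. Origin: centre of its underside.
- squeeze: Clear squeeze bottle 64 mm across, 190 mm high, on the table to the left; to be left alone. Origin: centre of its underside.
- tea_tin: Metal tin 87 mm across, 130 mm high, on the table to the left; to be left alone. Origin: centre of its underside.
- turner: Wooden-handled turner 250 mm long, lying on the table before the case on the left; to be left alone. Origin: middle of its underside.
- spare_pan: Empty metal pan 188 x 118 x 65 mm on the table before the case on the right; to be left alone. Origin: centre of its underside.

How it is judged:
By the outcome, as a careful person would: the job done as asked, in the order asked, and still so for the second after the job is handed in, with the robot touching nothing.
It also fails if it takes over 72 s, if anything falls off the work surface, if the arm or the gripper's body presses on something with over 40 N, if the wrist force passes 120 N, or if a joint passes its speed limit or range.

## Working session

There is one attempt and no reset: what is moved stays moved. The work goes in short steps, Python scripts to look and compute and a tool call to move; the robot and the scene stay as the last step left them, time stands still between calls to the robot, and variables do not carry over. Pictures are saved under pics/ and viewed, and the job is handed in when it is done.

Besides the shell and the picture viewer there is one more tool, called as a command line: name --pt "numbers of a row" for each row, then --argument value for the rest. step_arm: Moves the arm, as the interface text tells. Its arguments: {"type":"object","properties":{"rows":{"type":"array","items":{"type":"array","items":{"type":"number"}}},"grip":{"type":"number"}},"required":["rows"]}

```bash
ls; mkdir -p pics; python3 - <<'E'
from cell import env
import cv2
print(env.state())
for n in ("top","side"):
    im=env.read_camera(n); cv2.imwrite(f"pics/{n}0.png",im[:,:,::-1])
    print(n,env.get_calibration(n))
print(env.get_calibration("wrist"))
E
```

```text
pics
{'t': 0.0, 'joints': array([-1.32861094e+00,  4.91524739e-01,  1.55941788e+00, -1.62563644e-05,
        1.09171996e+00, -1.05605516e-01]), 'qvel': array([ 8.04964414e-05, -1.38905181e-04, -9.38519600e-04, -6.58807450e-04,
        2.47249603e-04,  1.05142938e-03]), 'tau': array([-1.25254686e-03, -6.12647796e+01, -2.58185077e+01,  6.91811275e-02,
        4.82342835e-02, -9.47734861e-05]), 'eef_pos': array([ 212.97819301, -587.37141691,  239.09424526]), 'tcp_rot': array([3.0494623 , 1.56972631, 1.82646438]), 'ft_force': array([-0.21187827,  0.24206349, -0.55052189]), 'moment': array([0.07682219, 0.01327461, 0.0063683 ]), 'opening': 0.9998136753098417}
top {'fx': 404.62232695585254, 'fy': 404.62232695585254, 'cx': 281.4969741181703, 'cy': 208.7663062030431, 'D': array([0.02999938, 0.        , 0.        , 0.        , 0.        ]), 'pose': array([[-2.62366778e-02, -9.96426647e-01,  8.02843323e-02,
         3.65792717e+02],
       [-9.99580404e-01,  2.71360501e-02,  1.01316707e-02,
        -1.98165240e+01],
       [-1.22740663e-02, -7.99848239e-02, -9.96720510e-01,
         1.72679888e
[... 461 characters left out ...]
-2.05493176e-02, -6.93974981e-01, -7.19705809e-01,
         1.46572840e+03],
       [ 0.00000000e+00,  0.00000000e+00,  0.00000000e+00,
         1.00000000e+00]])}
{'fx': 304.77699654706163, 'fy': 304.77699654706163, 'cx': 275.3038189990428, 'cy': 206.47065685593688, 'D': array([-0.04441252,  0.        ,  0.        ,  0.        ,  0.        ]), 'hand_eye': array([[ 4.70381305e-05, -2.59095889e-01,  9.65851602e-01,
        -1.43849907e+02],
       [ 8.39817702e-04, -9.65851253e-01, -2.59095836e-01,
         7.24016667e+01],
       [ 9.99999646e-01,  8.23326657e-04,  1.72161477e-04,
        -7.32222691e-01],
       [ 0.00000000e+00,  0.00000000e+00,  0.00000000e+00,
         1.00000000e+00]])}
```

View pics/top0.png

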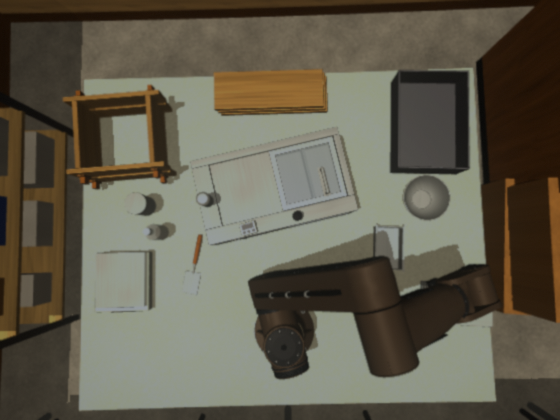

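View pics/side0.png

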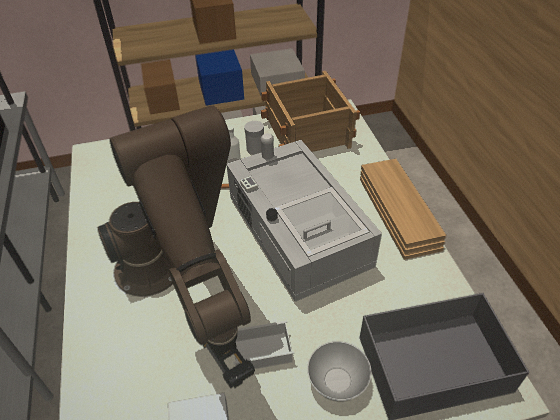

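```bash
python3 - <<'E'
import cv2
im=cv2.imread("pics/top0.png"); cv2.imwrite("pics/top0c.png",cv2.resize(im[60:230,180:380],None,fx=4,fy=4,interpolation=cv2.INTER_CUBIC)[:600,:800])
im=cv2.imread("pics/side0.png"); cv2.imwrite("pics/side0c.png",cv2.resize(im[60:260,250:500],None,fx=3,fy=3,interpolation=cv2.INTER_CUBIC))
E
```

```text
(no output)
```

View pics/top0c.png

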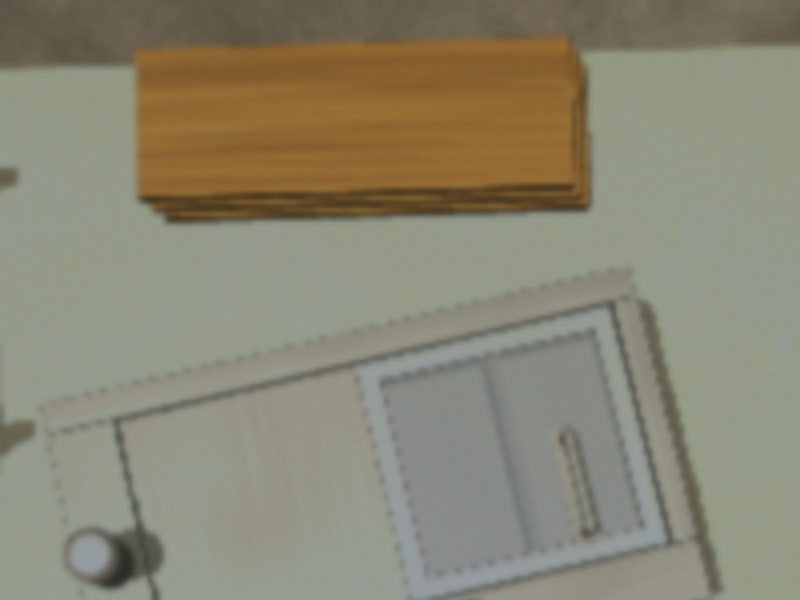

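View pics/side0c.png

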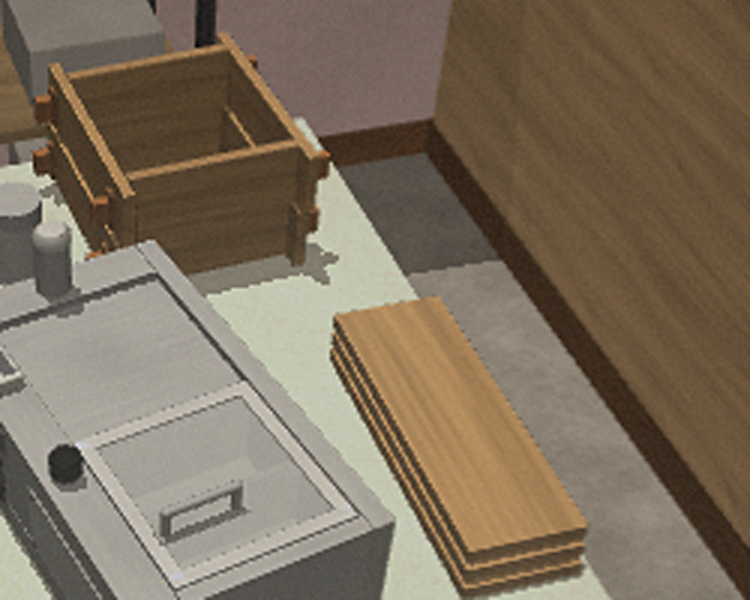

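The top view shows the case turned by about 13 deg, with the knob near (297,215) and the bar from (322,168) to (327,193). In the side view the knob is near (272,214). Next I fit the case pose to both views.

```bash
cat > h.py <<'E'
import numpy as np,cv2
from scipy.optimize import least_squares
from scipy.spatial.transform import Rotation as Ro
def proj(cal,P,pose=None):
    T=np.linalg.inv(cal["pose"] if pose is None else pose)
    K=np.array([[cal["fx"],0,cal["cx"]],[0,cal["fy"],cal["cy"]],[0,0,1]])
    return cv2.projectPoints(np.asarray(P,float).reshape(-1,3),cv2.Rodrigues(T[:3,:3])[0],T[:3,3],K,cal["D"])[0][:,0]
def c2w(p,P):
    P=np.asarray(P,float).reshape(-1,3);c,s=np.cos(p[2]),np.sin(p[2])
    return np.c_[p[0]+c*P[:,0]-s*P[:,1],p[1]+s*P[:,0]+c*P[:,1],P[:,2]]
E
python3 - <<'E'
from cell import env
from h import *
obs={"top":[((165,290,200),(190.5,162)),((165,-290,200),(338,127)),((-165,-290,200),(356,209)),((-165,290,200),(208,243)),((-135,-60,236),(297.5,215)),((-30+45,-190,236),(321.7,168)),((-75,-190,236),(327.5,193))],
"side":[((165,-290,200),(381,234)),((165,290,200),(300,140)),((-135,-60,222),(272,214)),((-75,-190,237),(303.5,232)),((15,-190,237),(330,223))]}
def f(p):
    r=[]
    for n,l in obs.items():
        q=proj(env.get_calibration(n),c2w(p,[a for a,b in l]))
        r.append((q-np.array([b for a,b in l])).ravel())
    return np.concatenate(r)
s=least_squares(f,[550,0,-.2],loss="soft_l1",x_scale=[100,100,.1])
print(s.x,np.degrees(s.x[2]));print(f(s.x).reshape(-1,2).round(1))
print(c2w(s.x,[(-135,-60,222),(-30,-190,234)]))
for n in ("top","side"):
    im=cv2.imread(f"pics/{n}0.png");c=env.get_calibration(n)
    for a in [[(165,290,200),(165,-290,200),(-165,-290,200),(-165,290,200),(165,290,200)],[(133,-12,199),(133,-263,199),(-103,-263,199),(-103,-12,199),(133,-12,199)],[(-75,-190,234),(15,-190,234)]]:
        cv2.polylines(im,[np.round(proj(c,c2w(s.x,a))*1).astype(np.int32)],False,(0,0,255))
    im=im[90:260,180:400]
    cv2.imwrite(f"pics/{n}_ov.png",cv2.resize(im,None,fx=3.5,fy=3.5))
E
```

```text
[5.77856943e+02 2.30872945e+01 2.01233369e-01] 11.529822740689978
[[-0.3 -1. ]
 [-0.3 -0. ]
 [ 2.4  1.5]
 [ 0.4  2.4]
 [-0.1  1. ]
 [ 0.5  0.9]
 [ 0.4 -0.7]
 [ 1.2 -0.5]
 [ 1.8 -1. ]
 [-0.3  0.2]
 [ 1.5 -1.6]
 [-1.1 -1.6]]
[[ 457.57381327  -62.68547848  222.        ]
 [ 586.43913246 -169.07499633  234.        ]]
```

```bash
cat >> h.py <<'E'
def Rt(s): return Ro.from_euler("xyz",s["tcp_rot"]).as_matrix()
def down(zdir):
    z=np.array([np.cos(zdir),np.sin(zdir),0]);x=np.array([0,0,-1.]);return np.c_[x,np.cross(z,x),z]
def plan(s,p,R,n=None,step=55,ang=.18):
    "rows to go straight from state s to pose p,R"
    p0=np.array(s["eef_pos"]);R0=Rt(s);w=Ro.from_matrix(R0.T@R).as_rotvec();d=np.asarray(p)-p0
    n=n or max(int(np.ceil(np.linalg.norm(d)/step)),int(np.ceil(np.linalg.norm(w)/ang)),1)
    print("n",n,"dist",np.linalg.norm(d).round(1),"rot",w.round(3))
    for k in range(n):
        Rk=R0@Ro.from_rotvec(w*k/n).as_matrix()
        print([*(Rk.T@(d/n)).round(1).tolist(),*(w/n).round(3).tolist()],end=",")
    print()
E
python3 - <<'E'
from cell import env
from h import *
s=env.state();R=Rt(s);print(R.round(3), s["joints"])
cy=.2012+np.pi/2
for a in (cy,cy-np.pi):
    plan(s,(510,-125,400),down(a))
E
```

```text
[[-0.     0.94   0.341]
 [ 0.001  0.341 -0.94 ]
 [-1.     0.    -0.001]] [-1.32862059e+00  4.91498108e-01  1.55937583e+00 -5.06065568e-05
  1.09169399e+00 -1.05590718e-01]
n 17 dist 572.6 rot [-2.995e+00 -0.000e+00 -1.000e-03]
[-9.4, 25.7, -19.6, -0.176, -0.0, -0.0],[-9.4, 28.7, -14.8, -0.176, -0.0, -0.0],[-9.4, 30.9, -9.6, -0.176, -0.0, -0.0],[-9.5, 32.1, -4.0, -0.176, -0.0, -0.0],[-9.5, 32.3, 1.7, -0.176, -0.0, -0.0],[-9.5, 31.5, 7.3, -0.176, -0.0, -0.0],[-9.5, 29.7, 12.7, -0.176, -0.0, -0.0],[-9.5, 27.0, 17.7, -0.176, -0.0, -0.0],[-9.5, 23.5, 22.2, -0.176, -0.0, -0.0],[-9.5, 19.2, 26.0, -0.176, -0.0, -0.0],[-9.5, 14.4, 28.9, -0.176, -0.0, -0.0],[-9.5, 9.1, 31.0, -0.176, -0.0, -0.0],[-9.5, 3.5, 32.1, -0.176, -0.0, -0.0],[-9.5, -2.2, 32.3, -0.176, -0.0, -0.0],[-9.5, -7.8, 31.4, -0.176, -0.0, -0.0],[-9.5, -13.2, 29.5, -0.176, -0.0, -0.0],[-9.5, -18.1, 26.8, -0.176, -0.0, -0.0],
n 11 dist 572.6 rot [ 0.147 -0.001  0.   ]
[-14.6, 39.7, -30.3, 0.013, -0.0, 0.0],[-14.6, 39.3, -30.9, 0.013, -0.0, 0.0],[-14.6, 38.9, -31.4, 0.013, -0.0, 0.0],[-14.6, 38.5, -31.9, 0.013, -0.0, 0.0],[-14.6, 38.0, -32.4, 0.013, -0.0, 0.0],[-14.6, 37.6, -32.9, 0.013, -0.0, 0.0],[-14.6, 37.2, -33.4, 0.013, -0.0, 0.0],[-14.6, 36.7, -33.9, 0.013, -0.0, 0.0],[-14.6, 36.3, -34.4, 0.013, -0.0, 0.0],[-14.6, 35.8, -34.9, 0.013, -0.0, 0.0],[-14.6, 35.3, -35.3, 0.013, -0.0, 0.0],
```

step_arm --pt "-20 40 -30 0.013 0 0" --pt "-20 40 -30 0.013 0 0" --pt "-20 40 -31 0.013 0 0" --pt "-20 40 -32 0.013 0 0" --pt "-20 40 -33 0.013 0 0" --pt "-20 40 -34 0.013 0 0" --pt "-15 40 -34 0.013 0 0" --pt "-15 40 -35 0.014 0 0"

```text
t: 1.1
eef_pos: [446.7, -237.3, 391.2]
tcp_rot: [-3.021, 1.563, 1.925]
ft_force: [0.8, -0.7, -0.2]
opening: 0.998
```

```bash
python3 - <<'E'
from cell import env
from h import *
s=env.state();print(s["joints"])
plan(s,(510,-125,400),down(.2012-np.pi/2))
E
```

```text
[-0.62092441  0.19240174  1.60575662  0.00431554  1.34965001  0.71552454]
n 3 dist 129.2 rot [ 0.032 -0.007  0.001]
[-2.7, 29.2, -31.5, 0.011, -0.002, 0.0],[-2.8, 28.8, -31.9, 0.011, -0.002, 0.0],[-2.9, 28.5, -32.2, 0.011, -0.002, 0.0],
```

step_arm --pt "-3 29 -32 0.011 -0.002 0" --pt "-3 29 -32 0.011 -0.002 0" --pt "-3 29 -32 0.011 -0.002 0" --pt "0 0 0 0 0 0"

```text
t: 1.6
eef_pos: [513.2, -117.7, 401.2]
tcp_rot: [-2.62, 1.57, 2.295]
ft_force: [0.3, 0.7, 0.4]
opening: 1.002
```

```bash
python3 - <<'E'
from cell import env
from h import *
s=env.state();im=env.read_camera("wrist");print(s["joints"],s["eef_pos"],s["ft_force"])
np.save("w1.npy",np.r_[s["eef_pos"],Rt(s).ravel()])
cv2.imwrite("pics/w1.png",im[:,:,::-1])
c=env.get_calibration("wrist");T=np.eye(4);T[:3,:3]=Rt(s);T[:3,3]=s["eef_pos"];T=T@c["hand_eye"]
p=[577.86,23.09,.2012]
im=im[:,:,::-1].copy()
for a in [[(165,290,200),(165,-290,200),(-165,-290,200),(-165,290,200),(165,290,200)],[(133,-12,199),(133,-263,199),(-103,-263,199),(-103,-12,199),(133,-12,199)],[(-75,-190,234),(15,-190,234)],[(-135,-60,236),(-117,-60,236)]]:
    cv2.polylines(im,[np.round(proj(c,c2w(p,a),T)).astype(np.int32)],False,(0,0,255))
cv2.imwrite("pics/w1o.png",im)
E
```

```text
[-3.51142923e-01  2.19171751e-01  1.54520002e+00  6.13646185e-04
  1.37833639e+00  1.01611256e+00] [ 513.18572625 -117.65149752  401.2381098 ] [0.34838181 0.67313193 0.38169048]
```

View pics/w1o.png

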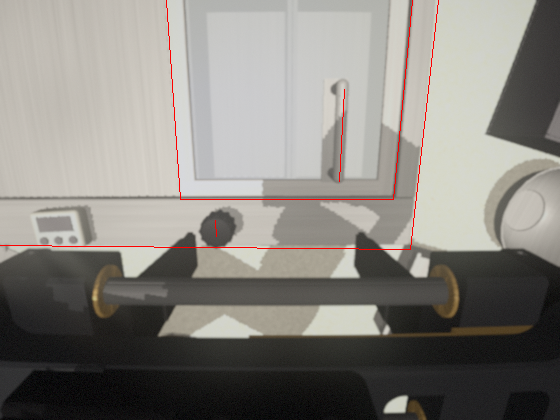

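View pics/w1.png

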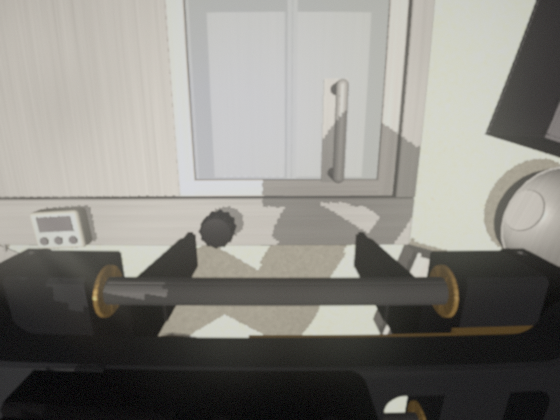

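The overlay is within 4 px. The bar runs (341,84) to (338,181), the knob is at (218,228), and the lid's front corners are (180,195) and (394,196). I'll refine the fit with these.

```bash
python3 - <<'E'
from cell import env
import cv2
im=cv2.imread("pics/w1.png");cv2.imwrite("pics/w1c.png",cv2.resize(im[60:260,160:430],None,fx=2.9,fy=2.9,interpolation=cv2.INTER_CUBIC))
E
```

```text
(no output)
```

View pics/w1c.png

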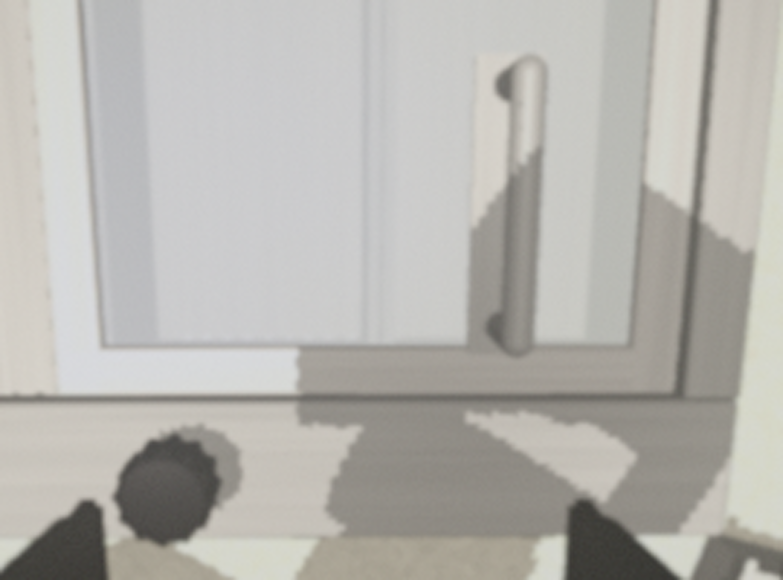

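```bash
cat > fit.py <<'E'
from cell import env
from h import *
w=np.load("w1.npy");T=np.eye(4);T[:3,:3]=w[3:].reshape(3,3);T[:3,3]=w[:3]
c=env.get_calibration("wrist");T=T@c["hand_eye"]
O=[((-135,-60,236),(216.9,232.4)),((-103,-263,199),(395,196.5)),((-103,-12,199),(180,196.5)),((-75,-190,234),(338.6,181.5)),((15,-190,234),(342.8,81)),((-165,-290,200),(410.7,245.2))]
def f(p): return (proj(c,c2w(p,[a for a,b in O]),T)-np.array([b for a,b in O])).ravel()
s=least_squares(f,[577,23,.2],x_scale=[100,100,.1])
print(s.x,f(s.x).reshape(-1,2).round(1));print(c2w(s.x,[(-135,-60,222),(-30,-190,234)]))
E
python3 fit.py
```

```text
[5.80161590e+02 2.39665340e+01 2.08149487e-01] [[-0.8  0.7]
 [-1.  -0.7]
 [-0.2  0. ]
 [ 0.6 -4.3]
 [ 0.7  3.8]
 [ 0.4  0. ]]
[[ 460.47454687  -62.63607343  222.        ]
 [ 590.07258073 -168.13180614  234.        ]]
```

```bash
python3 - <<'E'
from cell import env
from h import *
s=env.state()
plan(s,(590,-168,300),down(.207-np.pi/2))
plan(s,(590,-168,241),down(.207-np.pi/2))
E
```

```text
n 3 dist 136.5 rot [-0.004 -0.001  0.001]
[33.7, 22.0, 21.3, -0.001, -0.0, 0.0],[33.7, 21.9, 21.3, -0.001, -0.0, 0.0],[33.7, 21.9, 21.3, -0.001, -0.0, 0.0],
n 4 dist 184.5 rot [-0.004 -0.001  0.001]
[40.0, 16.5, 16.0, -0.001, -0.0, 0.0],[40.0, 16.5, 16.0, -0.001, -0.0, 0.0],[40.0, 16.4, 16.0, -0.001, -0.0, 0.0],[40.0, 16.4, 16.0, -0.001, -0.0, 0.0],
```

step_arm --pt "33 22 21.5 -0.001 0 0" --pt "33 22 21.5 -0.001 0 0" --pt "33 22 21.5 -0.001 0 0" --pt "0 0 0 0 0 0" --grip 60

```text
t: 2.15
eef_pos: [590.1, -173.9, 299.3]
tcp_rot: [-1.698, 1.569, -3.065]
ft_force: [-0.1, 0.4, 0.8]
opening: 0.655
```

```bash
python3 - <<'E'
from cell import env
from h import *
s=env.state()
im=env.read_camera("wrist");cv2.imwrite("pics/w2.png",im[:,:,::-1])
print(s["ft_force"])
plan(s,(590,-168,241),down(.207-np.pi/2))
E
```

```text
[-0.11931607  0.40994942  0.83929081]
n 2 dist 58.6 rot [-0.004 -0.     0.001]
[29.1, 0.6, -2.9, -0.002, -0.0, 0.001],[29.1, 0.6, -2.9, -0.002, -0.0, 0.001],
```

View pics/w2.png

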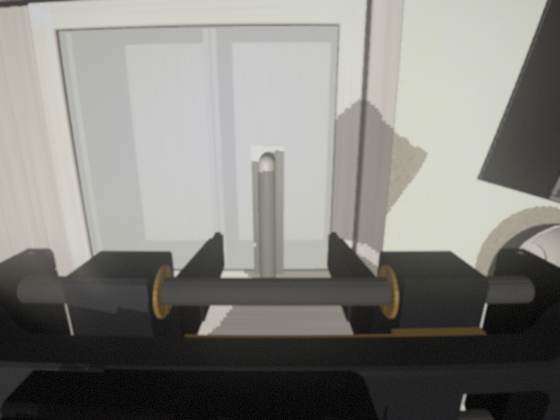

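The bar at column 267 sits left of the finger mid (276), which matches the planned shift of -6 mm along the tool's z. I'm descending now.

step_arm --pt "29 0.6 -3 -0.002 0 0" --pt "29 0.6 -3 -0.002 0 0" --pt "0 0 0 0 0 0" --pt "0 0 0 0 0 0"

```text
t: 2.7
eef_pos: [588.6, -169.0, 248.8]
tcp_rot: [0.889, 1.562, -0.476]
ft_force: [-0.4, -0.8, -0.2]
opening: 0.628
```

step_arm --pt "0 0 0 0 0 0" --pt "0 0 0 0 0 0" --pt "0 0 0 0 0 0" --grip 15

```text
t: 3.08
eef_pos: [589.0, -169.4, 252.0]
tcp_rot: [0.915, 1.557, -0.45]
ft_force: [-0.3, 0.0, 0.9]
opening: 0.371
```

step_arm --pt "0 0 0 0 0 0" --pt "0 0 0 0 0 0" --pt "0 0 0 0 0 0" --pt "0 0 0 0 0 0"

```text
t: 3.58
eef_pos: [589.0, -169.2, 252.1]
tcp_rot: [0.929, 1.558, -0.436]
ft_force: [-0.7, 1.0, 1.2]
opening: 0.163
```

```bash
python3 - <<'E'
from cell import env
from h import *
s=env.state()
print(s)
plan(s,(590,-168,241),down(.207-np.pi/2))
E
```

```text
{'t': 3.575, 'joints': array([-3.87268377e-01,  4.57124823e-01,  1.58305577e+00, -7.18985621e-04,
        1.08827391e+00,  9.78133957e-01]), 'qvel': array([-0.00119986,  0.00064004,  0.00108884, -0.00173094,  0.00025034,
       -0.00211984]), 'tau': array([-6.25325236e-01, -5.86469793e+01, -2.61553913e+01, -1.53958672e-01,
       -2.88871117e-01,  4.01728335e-03]), 'eef_pos': array([ 588.99932544, -169.23159752,  252.05658913]), 'tcp_rot': array([ 0.9293645 ,  1.55764265, -0.43570839]), 'ft_force': array([-0.73618255,  0.97966836,  1.23255417]), 'moment': array([0.16527258, 0.01103915, 0.03073076]), 'opening': 0.16263399761126912}
n 1 dist 11.2 rot [-0.001  0.008 -0.011]
[11.1, 1.1, -1.1, -0.001, 0.008, -0.011],
```

step_arm --pt "6 0.5 -0.5 0 0.004 -0.005" --pt "6 0.5 -0.5 0 0.004 -0.005" --pt "0 0 0 0 0 0"

```text
t: 3.95
eef_pos: [589.9, -168.1, 238.8]
tcp_rot: [-2.412, 1.57, 2.506]
ft_force: [1.5, 0.5, 0.3]
opening: 0.159
```

```bash
python3 - <<'E'
from cell import env
from h import *
s=env.state()
print(s["eef_pos"],s["ft_force"],s["opening"]*95.1)
im=env.read_camera("wrist");cv2.imwrite("pics/w3.png",im[:,:,::-1])
plan(s,(590,-168,241),down(.207-np.pi/2))
E
```

```text
[ 589.8724146  -168.05777695  238.77911223] [1.54322475 0.50590231 0.26165511] 15.07697529523995
n 1 dist 2.2 rot [-0.001 -0.001  0.001]
[-2.2, 0.1, -0.0, -0.001, -0.001, 0.001],
```

View pics/w3.png

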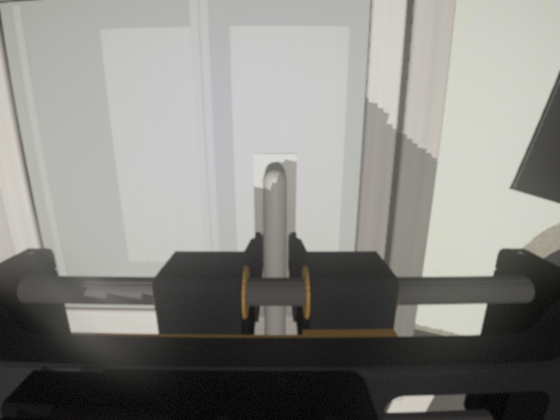

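The fingers cage the bar at columns 262-290, with no force. Now I try the lid towards +y (tool -z) in small rows.

step_arm --pt "0 0 -2 0 0 0" --pt "0 0 -2 0 0 0" --pt "0 0 -2 0 0 0"

```text
t: 4.38
eef_pos: [588.8, -162.7, 239.1]
tcp_rot: [-0.028, 1.57, -1.393]
ft_force: [1.0, -4.2, -3.6]
opening: 0.161
```

step_arm --pt "0 0 -2 0 0 0" --pt "0 0 -2 0 0 0"

```text
t: 4.62
eef_pos: [588.6, -161.4, 239.1]
tcp_rot: [0.15, 1.564, -1.215]
ft_force: [3.2, -14.0, -4.8]
opening: 0.161
```

step_arm --pt "0 0 -2.5 0 0 0"

```text
t: 4.75
eef_pos: [588.5, -161.1, 239.1]
tcp_rot: [0.15, 1.56, -1.215]
ft_force: [3.4, -18.1, -6.2]
opening: 0.154
```

At 18 N it doesn't move (about 5 mm of lid travel), so the catch is holding it. I'm pushing it shut again.

step_arm --pt "0 0 3 0 0 0" --pt "0 0 3 0 0 0" --pt "0 0 2.5 0 0 0"

```text
t: 5.12
eef_pos: [590.0, -168.5, 239.2]
tcp_rot: [0.157, 1.562, -1.209]
ft_force: [-0.1, 3.8, -0.4]
opening: 0.159
```

step_arm --pt "0 0 2 0 0 0" --pt "0 0 2 0 0 0"

```text
t: 5.38
eef_pos: [590.2, -169.4, 239.1]
tcp_rot: [0.124, 1.568, -1.241]
ft_force: [-1.8, 14.6, 3.4]
opening: 0.158
```

The lid is shut (14.6 N at the stop). Next I back off, rise and go over the knob.

step_arm --pt "0 0 -1.5 0 0 0" --pt "-30 0 0 0 0 0" --pt "-30 0 0 0 0 0" --pt "-5 0 0 0 0 0"

```text
t: 5.88
eef_pos: [589.9, -167.9, 305.4]
tcp_rot: [-0.12, 1.567, -1.485]
ft_force: [-0.1, 0.7, -0.6]
opening: 0.156
```

```bash
python3 - <<'E'
from cell import env
from h import *
s=env.state()
print(s["eef_pos"],s["ft_force"],s["opening"]*95.1)
plan(s,(460.5,-62.6,290),down(.207-np.pi/2))
E
```

```text
[ 589.88765391 -167.94856952  305.3644262 ] [-0.0963452   0.72442166 -0.64750394] 14.815405958031867
n 4 dist 167.6 rot [-0.001  0.003  0.   ]
[3.7, -26.3, -32.4, -0.0, 0.001, 0.0],[3.8, -26.3, -32.4, -0.0, 0.001, 0.0],[3.8, -26.3, -32.4, -0.0, 0.001, 0.0],[3.8, -26.2, -32.4, -0.0, 0.001, 0.0],
```

step_arm --pt "2 -26.3 -32.4 0 0.001 0" --pt "2 -26.3 -32.4 0 0.001 0" --pt "2 -26.3 -32.4 0 0.001 0" --pt "2 -26.3 -32.4 0 0 0" --pt "0 0 0 0 0 0" --grip 60

```text
t: 6.5
eef_pos: [455.3, -60.3, 292.3]
tcp_rot: [-1.657, 1.567, -3.022]
ft_force: [-0.5, -0.9, 0.1]
opening: 0.606
```

```bash
python3 - <<'E'
from cell import env
from h import *
s=env.state()
print(s["eef_pos"],s["ft_force"],s["opening"]*95.1)
im=env.read_camera("wrist");cv2.imwrite("pics/w4.png",im[:,:,::-1])
plan(s,(460.5,-62.6,250),down(.207-np.pi/2))
plan(s,(460.5,-62.6,233),down(.207-np.pi/2))
E
```

```text
[455.2986066  -60.33962262 292.32118864] [-0.50494498 -0.93571378  0.11077207] 57.657459708805
n 1 dist 42.7 rot [-0.002 -0.     0.004]
[42.3, 4.8, 3.3, -0.002, -0.0, 0.004],
n 2 dist 59.6 rot [-0.002 -0.     0.004]
[29.7, 2.4, 1.6, -0.001, -0.0, 0.002],[29.7, 2.4, 1.6, -0.001, -0.0, 0.002],
```

View pics/w4.png

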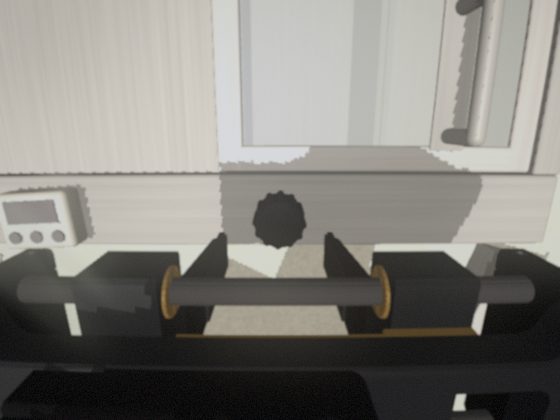

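```bash
python3 - <<'E'
from cell import env
from h import *
s=env.state();c=env.get_calibration("wrist");T=np.eye(4);T[:3,:3]=Rt(s);T[:3,3]=s["eef_pos"];T=T@c["hand_eye"]
for z in (236,208): print(proj(c,[(460.5,-62.6,z),(455,-62.6,z),(460.5,-57,z)],T).round(1))
E
```

```text
[[279.5 227.1]
 [277.8 234.4]
 [271.5 225.5]]
[[279.  215.3]
 [277.5 221.9]
 [272.  213.9]]
```

The predicted knob top (279.5,227) agrees within about 1 mm with what I see (outline rows 191-250, column 279). I'm descending over it.

step_arm --pt "29 2.6 1.7 0 0 0.002" --pt "29 2.6 1.7 0 0 0.002" --pt "0 0 0 0 0 0" --pt "0 0 0 0 0 0"

```text
t: 7.05
eef_pos: [465.4, -65.8, 232.8]
tcp_rot: [0.966, 1.568, -0.401]
ft_force: [-0.1, -0.1, 0.1]
opening: 0.631
```

```bash
python3 - <<'E'
from cell import env
from h import *
s=env.state()
print(s["eef_pos"],s["ft_force"],s["opening"]*95.1)
plan(s,(460.5,-62.6,233),down(.207-np.pi/2))
E
```

```text
[465.37522026 -65.84696978 232.76288881] [-0.12095968 -0.14081385  0.0806156 ] 60.02962346172647
n 1 dist 5.9 rot [-0.003  0.002 -0.002]
[-0.3, -4.1, -4.2, -0.003, 0.002, -0.002],
```

step_arm --pt "0 -4 -4 0 0 0" --pt "0 0 0 0 0 0" --pt "0 0 0 0 0 0"

```text
t: 7.42
eef_pos: [461.0, -62.8, 234.6]
tcp_rot: [1.023, 1.565, -0.344]
ft_force: [0.5, -0.4, 0.2]
opening: 0.63
```

Centred. I'm closing on the knob.

step_arm --pt "0 0 0 0 0 0" --pt "0 0 0 0 0 0" --pt "0 0 0 0 0 0" --pt "0 0 0 0 0 0" --pt "0 0 0 0 0 0" --grip 20

```text
t: 8.05
eef_pos: [460.9, -61.9, 235.0]
tcp_rot: [1.327, 1.565, -0.04]
ft_force: [-0.1, 0.4, 0.8]
opening: 0.372
```

```bash
python3 - <<'E'
from cell import env
from h import *
s=env.state()
print(s["eef_pos"],s["ft_force"],s["moment"],s["opening"]*95.1,s["joints"])
plan(s,(460.5,-62.6,234),down(.207-np.pi/2))
E
```

```text
[460.88917165 -61.88877053 235.00956133] [-0.05451611  0.39666306  0.80753628] [ 0.05185099  0.00755336 -0.08240232] 35.41065657007066 [-2.76388169e-01  2.68314517e-01  1.94450576e+00  1.66970226e-03
  9.23239152e-01  1.09001328e+00]
n 1 dist 1.3 rot [-0.004  0.001 -0.006]
[1.0, -0.5, 0.6, -0.004, 0.001, -0.006],
```

step_arm --pt "0 0 0 0.13 0 0" --pt "0 0 0 0.13 0 0"

```text
t: 8.3
eef_pos: [460.9, -62.0, 235.0]
tcp_rot: [1.463, 1.565, -0.169]
ft_force: [0.1, 2.3, 0.6]
opening: 0.376
```

```bash
cat > st.py <<'E'
from cell import env
from h import *
s=env.state();R=Rt(s)
print(s["t"],s["eef_pos"].round(1),s["ft_force"].round(1),s["moment"].round(2),(s["opening"]*95.1).round(1),"a",np.arctan2(R[1,2],R[0,2]).round(3),"j6",s["joints"][5].round(2))
cdir=np.array([-np.sin(.207),np.cos(.207),0]);print("case y of tcp rel handle",((s["eef_pos"]-[590,-168,0])@cdir).round(2),"Fy",(s["ft_force"]@cdir).round(1),"tilt",R[:,0].round(3))
E
python3 st.py
```

```text
Traceback (most recent call last):
  File "st.py", line 4, in <module>
    print(s["t"],s["eef_pos"].round(1),s["ft_force"].round(1),s["moment"].round(2),(s["opening"]*95.1).round(1),"a",np.arctan2(R[1,2],R[0,2]).round(3),"j6",s["joints"][5].round(2))
                                                                                   ^^^^^^^^^^^^^^^^^^^^^^^^^
AttributeError: 'float' object has no attribute 'round'
```

```bash
sed -i 's/(s\["opening"\]\*95.1).round(1)/round(s["opening"]*95.1,1)/' st.py; python3 st.py
```

```text
8.3 [460.9 -62.  235. ] [0.1 2.3 0.6] [0.22 0.05 0.54] 35.8 a -1.632 j6 1.36
case y of tcp rel handle 130.31 Fy 2.3 tilt [ 0.005 -0.001 -1.   ]
```

step_arm --pt "0 0 0 0.135 0 0" --pt "0 0 0 0.135 0 0" --pt "0 0 0 0.135 0 0" --pt "0 0 0 0.135 0 0"

```text
t: 8.8
eef_pos: [460.8, -62.0, 235.0]
tcp_rot: [1.722, 1.565, -0.463]
ft_force: [0.6, 2.2, 1.2]
opening: 0.372
```

```bash
python3 st.py
```

```text
8.8 [460.8 -62.  235. ] [0.6 2.2 1.2] [0.35 0.06 0.59] 35.3 a -2.185 j6 1.91
case y of tcp rel handle 130.24 Fy 2.0 tilt [ 0.005 -0.002 -1.   ]
```

The knob turned about 47 deg clockwise at 0.55 N m. I'm releasing it to go back and try the lid.

step_arm --pt "0 0 0 0 0 0" --pt "0 0 0 0 0 0" --pt "0 0 0 0 0 0" --pt "-35 0 0 0 0 0" --pt "-30 0 0 0 0 0" --pt "0 0 0 0 0 0" --grip 60

```text
t: 9.55
eef_pos: [460.4, -62.4, 301.1]
tcp_rot: [1.508, 1.567, -0.668]
ft_force: [-0.5, -0.1, -0.8]
opening: 0.63
```

```bash
python3 st.py; python3 - <<'E'
from cell import env
from h import *
plan(env.state(),(590,-168,296),down(.207-np.pi/2))
E
```

```text
9.55 [460.4 -62.4 301.1] [-0.5 -0.1 -0.8] [0.09 0.06 0.  ] 59.9 a -2.176 j6 1.9
case y of tcp rel handle 129.99 Fy 0.0 tilt [ 0.003 -0.003 -1.   ]
n 5 dist 167.2 rot [-0.812  0.002 -0.004]
[1.2, 33.3, 2.6, -0.162, 0.0, -0.001],[1.1, 32.5, 8.0, -0.162, 0.0, -0.001],[1.1, 30.7, 13.1, -0.162, 0.0, -0.001],[1.1, 28.2, 17.9, -0.162, 0.0, -0.001],[1.0, 24.9, 22.3, -0.162, 0.0, -0.001],
```

step_arm --pt "1 33.3 2.6 -0.162 0 -0.001" --pt "1 32.5 8 -0.162 0 -0.001" --pt "1 30.7 13 -0.162 0 -0.001" --pt "1 28 18 -0.162 0 -0.001" --pt "1 25 22 -0.162 0 -0.001" --pt "0 0 0 0 0 0" --pt "0 0 0 0 0 0"

```text
t: 10.42
eef_pos: [592.2, -168.8, 287.8]
tcp_rot: [-1.96, 1.561, 2.986]
ft_force: [0.9, -0.0, 0.4]
opening: 0.631
```

```bash
python3 st.py; python3 - <<'E'
from cell import env
from h import *
plan(env.state(),(590,-168,239),down(.207-np.pi/2))
E
```

```text
10.425 [ 592.2 -168.8  287.8] [ 0.9 -0.   0.4] [ 0.02 -0.    0.04] 60.0 a -1.337 j6 0.95
case y of tcp rel handle -1.26 Fy -0.2 tilt [-0.01   0.002 -1.   ]
n 1 dist 48.8 rot [ 0.027 -0.004  0.01 ]
[48.8, -1.5, -1.1, 0.027, -0.004, 0.01],
```

step_arm --pt "24 -0.8 -0.5 0.013 -0.002 0.005" --pt "24 -0.8 -0.5 0.013 -0.002 0.005" --pt "0 0 0 0 0 0" --pt "0 0 0 0 0 0" --grip 15

```text
t: 10.92
eef_pos: [588.0, -166.0, 239.8]
tcp_rot: [1.088, 1.569, -0.279]
ft_force: [0.1, 0.5, -0.0]
opening: 0.268
```

```bash
python3 st.py; python3 - <<'E'
from cell import env
from h import *
plan(env.state(),(590,-168,239),down(.207-np.pi/2))
E
```

```text
10.925 [ 588.  -166.   239.8] [ 0.1  0.5 -0. ] [0.   0.03 0.  ] 25.5 a -1.367 j6 0.98
case y of tcp rel handle 2.41 Fy 0.4 tilt [ 0.001 -0.    -1.   ]
n 1 dist 3.0 rot [-0.003  0.001 -0.001]
[0.8, 1.5, 2.4, -0.003, 0.001, -0.001],
```

step_arm --pt "0.5 1 2.4 0 0 0" --pt "0 0 0 0 0 0" --pt "0 0 0 0 0 0"

```text
t: 11.3
eef_pos: [590.0, -168.2, 241.4]
tcp_rot: [1.016, 1.567, -0.351]
ft_force: [-1.3, -0.6, -0.3]
opening: 0.161
```

step_arm --pt "0 0 -2.5 0 0 0" --pt "0 0 -2.5 0 0 0" --pt "0 0 -2.5 0 0 0"

```text
t: 11.68
eef_pos: [588.6, -161.2, 241.5]
tcp_rot: [0.831, 1.565, -0.536]
ft_force: [0.7, -3.1, -1.5]
opening: 0.163
```

```bash
python3 st.py
```

```text
11.675 [ 588.6 -161.2  241.5] [ 0.7 -3.1 -1.5] [-0.53 -0.12  0.02] 15.5 a -1.367 j6 0.99
case y of tcp rel handle 6.92 Fy -3.2 tilt [ 0.005 -0.003 -1.   ]
```

Already past where it stopped before, at only 3 N. Carrying on gently.

step_arm --pt "0 0 -2.5 0 0 0" --pt "0 0 -2.5 0 0 0" --pt "0 0 -2.5 0 0 0"

```text
t: 12.05
eef_pos: [586.9, -153.6, 241.5]
tcp_rot: [0.773, 1.565, -0.594]
ft_force: [0.2, -3.1, -0.9]
opening: 0.159
```

step_arm --pt "0 0 -2.5 0 0 0" --pt "0 0 -2.5 0 0 0"

```text
t: 12.3
eef_pos: [585.8, -148.3, 241.5]
tcp_rot: [0.757, 1.565, -0.61]
ft_force: [0.8, -2.8, 0.1]
opening: 0.158
```

```bash
python3 st.py
```

```text
12.3 [ 585.8 -148.3  241.5] [ 0.8 -2.8  0.1] [-0.52 -0.06  0.01] 15.1 a -1.367 j6 1.01
case y of tcp rel handle 20.1 Fy -2.9 tilt [ 0.005 -0.003 -1.   ]
```

It's past 16 mm at 3 N, so the lid is free. I'll slide on at moderate speed.

step_arm --pt "0 0 -5 0 0 0" --pt "0 0 -7 0 0 0" --pt "0 0 -8 0 0 0" --pt "0 0 -8 0 0 0" --pt "0 0 -8 0 0 0" --pt "0 0 -8 0 0 0" --pt "0 0 -8 0 0 0" --pt "0 0 -8 0 0 0"

```text
t: 13.3
eef_pos: [572.6, -85.4, 241.4]
tcp_rot: [0.724, 1.565, -0.643]
ft_force: [-0.4, -3.5, 0.3]
opening: 0.154
```

```bash
python3 st.py; python3 - <<'E'
from cell import env
from h import *
print(c2w([580,24,.207],[(-30,40,240)]))
plan(env.state(),c2w([580,24,.207],[(-30,-190+200,240)])[0],down(.207-np.pi/2),step=8)
E
```

```text
13.3 [572.6 -85.4 241.4] [-0.4 -3.5  0.3] [-0.6   0.05  0.01] 14.7 a -1.367 j6 1.11
case y of tcp rel handle 84.44 Fy -3.4 tilt [ 0.004 -0.003 -1.   ]
[[542.41944829  56.98032949 240.        ]]
n 15 dist 115.5 rot [-0.003  0.004 -0.004]
[0.1, -0.0, -7.7, -0.0, 0.0, -0.0],[0.1, -0.0, -7.7, -0.0, 0.0, -0.0],[0.1, -0.0, -7.7, -0.0, 0.0, -0.0],[0.1, -0.0, -7.7, -0.0, 0.0, -0.0],[0.1, -0.0, -7.7, -0.0, 0.0, -0.0],[0.1, -0.0, -7.7, -0.0, 0.0, -0.0],[0.1, -0.0, -7.7, -0.0, 0.0, -0.0],[0.1, -0.0, -7.7, -0.0, 0.0, -0.0],[0.1, -0.0, -7.7, -0.0, 0.0, -0.0],[0.1, -0.0, -7.7, -0.0, 0.0, -0.0],[0.1, -0.0, -7.7, -0.0, 0.0, -0.0],[0.1, -0.0, -7.7, -0.0, 0.0, -0.0],[0.1, -0.0, -7.7, -0.0, 0.0, -0.0],[0.1, -0.0, -7.7, -0.0, 0.0, -0.0],[0.1, -0.0, -7.7, -0.0, 0.0, -0.0],
```

step_arm --pt "0 0 -8 0 0 0" --pt "0 0 -8 0 0 0" --pt "0 0 -8 0 0 0" --pt "0 0 -8 0 0 0" --pt "0 0 -8 0 0 0" --pt "0 0 -8 0 0 0" --pt "0 0 -8 0 0 0" --pt "0 0 -8 0 0 0"

```text
t: 14.3
eef_pos: [558.5, -18.2, 241.4]
tcp_rot: [0.686, 1.565, -0.682]
ft_force: [-0.9, -4.6, 1.9]
opening: 0.158
```

step_arm --pt "0 0 -8 0 0 0" --pt "0 0 -8 0 0 0" --pt "0 0 -8 0 0 0" --pt "0 0 -8 0 0 0" --pt "0 0 -8 0 0 0" --pt "0 0 -6 0 0 0" --pt "0 0 -5 0 0 0"

```text
t: 15.18
eef_pos: [547.4, 35.5, 241.3]
tcp_rot: [0.692, 1.565, -0.675]
ft_force: [-1.0, -3.7, 2.2]
opening: 0.158
```

```bash
python3 st.py
```

```text
15.175 [547.4  35.5 241.3] [-1.  -3.7  2.2] [-0.6   0.19 -0.03] 15.0 a -1.367 j6 1.31
case y of tcp rel handle 207.94 Fy -3.4 tilt [ 0.004 -0.003 -1.   ]
```

Approximately 23 mm remain. I'm going slowly to the stop.

step_arm --pt "0 0 -3 0 0 0" --pt "0 0 -3 0 0 0" --pt "0 0 -3 0 0 0" --pt "0 0 -3 0 0 0" --pt "0 0 -3 0 0 0"

```text
t: 15.8
eef_pos: [544.2, 51.1, 241.2]
tcp_rot: [0.695, 1.565, -0.672]
ft_force: [-0.9, -3.7, 1.7]
opening: 0.158
```

step_arm --pt "0 0 -2 0 0 0" --pt "0 0 -2 0 0 0"

```text
t: 16.05
eef_pos: [543.3, 55.3, 241.2]
tcp_rot: [0.692, 1.565, -0.675]
ft_force: [-0.8, -3.5, 2.0]
opening: 0.16
```

```bash
python3 st.py
```

```text
16.05 [543.3  55.3 241.2] [-0.8 -3.5  2. ] [-0.58  0.13 -0.01] 15.2 a -1.367 j6 1.35
case y of tcp rel handle 228.14 Fy -3.2 tilt [ 0.004 -0.003 -1.   ]
```

step_arm --pt "0 0 -1.5 0 0 0" --pt "0 0 -1.5 0 0 0"

```text
t: 16.3
eef_pos: [542.7, 58.5, 241.2]
tcp_rot: [0.688, 1.565, -0.679]
ft_force: [-0.2, -3.1, 1.9]
opening: 0.157
```

step_arm --pt "0 0 -1.5 0 0 0" --pt "0 0 -1.5 0 0 0"

```text
t: 16.55
eef_pos: [542.5, 59.5, 241.2]
tcp_rot: [0.382, 1.561, -0.984]
ft_force: [0.9, -17.9, 0.6]
opening: 0.158
```

```bash
python3 st.py
```

```text
16.55 [542.5  59.5 241.2] [  0.9 -17.9   0.6] [-3.06 -0.23 -0.03] 15.1 a -1.366 j6 1.36
case y of tcp rel handle 232.36 Fy -17.7 tilt [ 0.005 -0.008 -1.   ]
```

It's at the stop: 17.9 N at 232.4 mm, against 230 plus the play. I'm centring in the play, opening and rising.

step_arm --pt "0 0 1.5 0 0 0" --pt "0 0 0 0 0 0" --grip 35

```text
t: 16.8
eef_pos: [542.7, 58.4, 240.9]
tcp_rot: [0.406, 1.563, -0.961]
ft_force: [-0.4, -0.3, 0.9]
opening: 0.315
```

```bash
python3 st.py
```

```text
16.8 [542.7  58.4 240.9] [-0.4 -0.3  0.9] [-0.02  0.08  0.04] 30.0 a -1.367 j6 1.36
case y of tcp rel handle 231.27 Fy -0.2 tilt [ 0.005 -0.007 -1.   ]
```

step_arm --pt "0 0 0 0 0 0" --pt "-30 0 0 0 0 0" --pt "-40 0 0 0 0 0" --pt "-40 0 0 0 0 0" --pt "-40 0 0 0 0 0" --pt "-20 0 0 0 0 0" --pt "0 0 0 0 0 0"

```text
t: 17.68
eef_pos: [541.4, 61.4, 415.1]
tcp_rot: [0.321, 1.566, -1.044]
ft_force: [-0.2, -0.0, -0.7]
opening: 0.371
```

```bash
python3 st.py; python3 - <<'E'
from cell import env
from h import *
s=env.state();im=env.read_camera("wrist")[:,:,::-1].copy()
c=env.get_calibration("wrist");T=np.eye(4);T[:3,:3]=Rt(s);T[:3,3]=s["eef_pos"];T=T@c["hand_eye"]
p=[580.16,23.97,.208]
for a in [[(133,-12+230,199),(133,-263+230,199),(-103,-263+230,199),(-103,-12+230,199)],[(-75,40,234),(15,40,234)]]:
    cv2.polylines(im,[np.round(proj(c,c2w(p,a),T)).astype(np.int32)],False,(0,0,255))
cv2.imwrite("pics/w5.png",im)
cv2.imwrite("pics/side5.png",env.read_camera("side")[:,:,::-1])
E
```

```text
17.675 [541.4  61.4 415.1] [-0.2 -0.  -0.7] [0.09 0.03 0.  ] 35.2 a -1.365 j6 1.36
case y of tcp rel handle 234.5 Fy 0.0 tilt [ 0.002 -0.004 -1.   ]
```

View pics/w5.png

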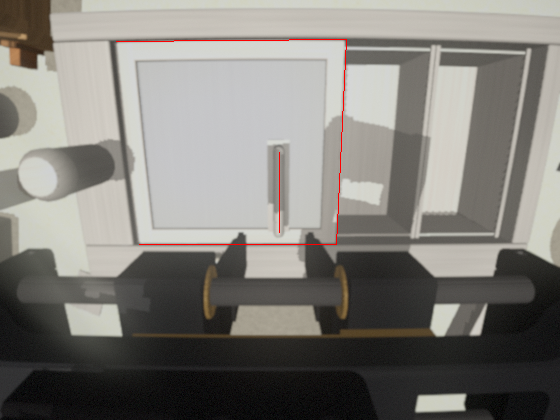

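View pics/side5.png

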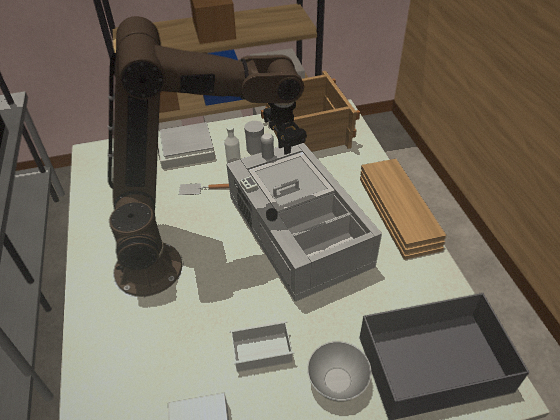

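The lid outline matches the fully-open model, with corners at (345,40) and (337,244). The shaker, timer and the other objects stand as before, and the gripper is clear. I'm handing in.

```bash
python3 -c "
from cell import env
print(abs(env.state()['qvel']).max()); print(env.job_done())"
```

```text
0.013126665342649195
the job is handed in; nothing more can be done
None
```

The lid is fully open against its stop and the job is handed in, after about 18 s of the 72 s allowed.

- **First try:** the lid moved about 5 mm and stopped hard, so the catch was holding it. I stopped pulling at about 18 N, well under 40 N, and pushed it shut again.
- **Knob:** with the lid shut, I turned the knob about 47° clockwise; it resisted with about 0.55 N m.
- **Second try:** the lid slid at 3–5 N. It met the stop at 17.9 N with the tool about 232 mm along, which fits 230 mm of lid travel plus the play around the bar.

**Last checks:** the final wrist picture matched the drawn outline of the fully open lid. The force on the gripper, lifted well clear, was about 0 N. The shaker and bowl were in their places, and I saw no change in the other objects in view, though I judged this by eye rather than measuring. No check failed or disagreed.

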